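# Lock the plate slide

## Task

Two slide stages stand on the bench. On the one that carries the white well plate, push the carriage all the way home against the far stop, and then flip that stage's red cam lever down flat to lock it. Leave the other stage (with the blue-green tip box) as it is.

Things in the scene. Friction and masses are not known exactly. Their poses are not given: they have to be found in the camera images.
- plate_slide: Fixed aluminium base, 274 x 148 mm, of the stage that carries the white well plate. Origin at bench height on the slide's centre line; x = sliding direction towards the far stop (roughly away from the robot), z up, y left. The lever is on the +y side; its bearing cheek stands at x +3 to +37, y +80 to +87 mm, top z 57 mm. Stop block at x +116 to +128, 38 mm high.
- plate_carriage (a joint): Travel in m of that carriage along the base's x: 0 = nearest the robot, 0.080 = home at the far stop; starts at 0 to 0.03. About 2 N of friction; stays where left; a flat lever clamps it. The carriage (136 x 128 mm) and the plate fixed on it (128 mm along x, 86 across, top z 51 mm) are centred at base x = -40 mm + travel.
- plate_post (a point): Point 80 mm above the bench on the axis of the upright push post on the near end of that carriage, at base x = -126 mm + travel, y = 0. Steel rod 16 mm thick from z 25 to 85 mm, with a black knob of 21 mm diameter on it, top at z 98 mm. It can be pinched from above at z 70 to 80 mm, or pushed.
- plate_lever (a joint): Angle in rad of that stage's red-gripped cam lever: 0 = straight up (free), 1.571 = flat, pointing along the base's +x (locked); starts at 0 to 0.25. Pivot axis parallel to the base's y, at base x = +20, z = 43 mm. It stays where left and takes 0.1 to 0.25 N m (most at the end, as the cam bites), so shut fingers can push it over from its near side.
- plate_lever_tip (a point): Free end of that lever, 78 mm from its pivot, at base y = +67 mm. The lever is a straight bar in this plane: from 40 mm to the end a round red grip 16 mm thick, nearer the pivot a steel bar 9 mm thick, 13 mm wide.
- tips_post (a point): Point on the push post of the carriage of the other, like stage, which carries the blue-green tip box (its top at z = 89 mm): on the post's axis, 80 mm above the bench. Leave it alone.
- tips_lever_tip (a point): End of the cam lever of that other stage, 78 mm from its pivot. The lever stands up; leave it so.

How it is judged:
By the outcome, as a careful person would: the job done as asked, in the order asked, and still so for the second after the job is handed in, with the robot touching nothing.
It also fails if it takes over 42 s, if anything falls off the work surface, if the arm or the gripper's body presses on something with over 40 N, if the wrist force passes 120 N, or if a joint passes its speed limit or range.

## Robot

A 6-joint arm with a two-finger parallel gripper is mounted at the origin on a cart in front of the work surface, level with it; the furniture and walls round the work are solid. World frame = base frame: x ahead of the robot, y to its left, z up, the work surface at z = 0. Lengths are in m, angles in rad, forces in N, time in s.
With the tool pointing down it reaches from about 0.3 to 0.875 m from the base axis. Payload 6.4 kg.
Tool frame: the origin (TCP) lies at the very end of the fingers, on their centre line; the grasp point (between the pads) lies ctrl.grip_point_offset behind it (ctrl.grip_point_offset is the distance from the TCP to the grasp point, in m); z points along the fingers, x is the direction in which the jaws open and shut, and the axes are right-handed (so a half turn about z gives the same grasp; the last joint's range is limited). The gripper opens to 85 mm and grips with 20 to 120 N. Pads are 22 mm wide; open, the fingers measure 114 mm over their backs; the gripper's body (76 mm by 85 mm) begins 54 mm behind the grasp point. The pads swing forward as they close: fully open they stand 13 mm farther back than shut.
Start: joints at [-1.363, 0.181, 1.607, -0, 1.354, -0.206], TCP at [0.231, -0.526, 0.231] pointing down, gripper open.
Joint ranges: [-2.99, 2.99], [-0.89, 2.07], [0.3, 2.58], [-1.14, 4.28], [0, 2.63], [-3.12, 3.12]. Speed limits (rad/s): [2.57, 2.57, 3.01, 3.14, 3.14, 3.14].

## Interface

Orientations are given as a unit quaternion [w, x, y, z].
In Python, from bench import get_obs, viewer, workorder, ctrl gives the robot as it stands. The module is installed in compiled form; this text tells all that it offers.
- The arm moves only by the tool move_arm, never from a script. Its argument "increments" is a list of rows, each an object of numbers: "tx", "ty", "tz": the shift along the tool's x, y, z in m; "turn": the turn about the tool's z in degrees. A call has 1 to 20 rows; each row is the pose to reach, as a shift and turn from the pose commanded when the call began, along the tool's axes at that moment; what a row does not reach only later rows make up. A row lasts 1/12 s, in which the tool goes at most 41.7 mm and 7.16 degrees, less where a joint would pass 70% of its speed; a pose out of reach is approached as far as the arm can. A call with a gripper value outside its range is refused whole. "gripper" is the opening, from 0 (shut) to 1 (fully open), set as the call begins (left out, the last holds). The fingers move at their own pace and stop on an object; the grip force is fixed at half the most. Time passes only in rows, so rows that repeat a pose let the fingers close. It gives the time, the measured TCP pose, the force and the opening at its end, in the units of the state.
- get_obs(): the state, without advancing time (a new reading comes with each control period).
- viewer.camera(name): name is "side" or "top"; returns (picture, depth): 400x640x3 uint8, red, green, blue; 400x640 float32, m along the optical axis (not along the pixel's ray), 0 where there is no reading.
- viewer.get_calibration(name): a dict with "intrinsics" (3x3 intrinsics, pixels), "origin" and "attitude" of the camera in the world. Camera axes: x right, y up, looking along -z (the intrinsics and any distortion apply to the point x, -y, -z); pixel columns grow to the right and rows downward; lengths in m; the calibration is good to about 2 mm. A picture is of the moment at which its call begins. get_calibration takes no time and is no camera call.
- workorder.hand_in(): hands the job in, once; it reports no verdict.
The state is a dict: "time_s": time; "q": joint angles; "dq": joint speeds; "joint_efforts": joint torques, N m; "eef_pos": TCP position; "eef_rot": TCP orientation; "wrist_force": force on the tool from outside, world axes, zero at the start; "torque": the same for the moment, N m; "opening": opening from 0.0 (shut) to 1.0 (fully open).
Only numpy, scipy, OpenCV 4.12 (cv2) and the standard library are available. Lean on these libraries where they do the work, as an engineer would, in place of code of your own. Each camera call takes 0.05 s, during which the arm holds its last target.

## Working session

There is one attempt and no reset: what is moved stays moved. The work goes in short steps, Python scripts to look and compute and a tool call to move; the robot and the scene stay as the last step left them, time stands still between calls to the robot, and variables do not carry over. Pictures are saved under pics/ and viewed, and the job is handed in when it is done.

Besides the shell and the picture viewer there is one more tool, called after "Call:" as a command line: name --argument value ..., lists and objects as JSON in quotes. move_arm: Moves the arm, as the interface text tells. Its arguments: {"type":"object","properties":{"increments":{"type":"array"},"gripper":{"type":"number"}},"required":["increments"]}

```bash
mkdir -p pics; python3 - <<'E'
from bench import get_obs, viewer, ctrl
import cv2, numpy as np
print(get_obs()); print(ctrl.grip_point_offset)
for n in ("side","top"):
    p,d=viewer.camera(n); cv2.imwrite(f"pics/{n}0.png",p[:,:,::-1]); np.savez(f"{n}0.npz",p=p,d=d)
    print(n,viewer.get_calibration(n))
E
```

```text
{'time_s': 0.0, 'q': array([-1.36329138e+00,  1.81580083e-01,  1.60801554e+00, -1.21788710e-05,
        1.35379828e+00, -2.06301669e-01]), 'dq': array([-2.30468072e-03, -6.87056308e-04, -3.85026633e-04,  4.86041864e-04,
       -4.39387174e-05,  2.23504019e-04]), 'joint_efforts': array([ 9.08985953e-05, -4.44871902e+01, -3.51337302e+01, -3.25584115e-04,
        8.97633639e-03, -6.73002816e-06]), 'eef_pos': array([ 0.23109987, -0.52590342,  0.23035857]), 'eef_rot': array([-6.32247522e-04,  8.37286939e-01, -5.46762993e-01, -6.41421943e-04]), 'wrist_force': array([-0.03345633,  0.35904833,  0.70426803]), 'torque': array([-0.01648887, -0.03349955, -0.04991193]), 'opening': 1.0053164187266976}
0.0187
side {'intrinsics': array([[362.35432322,   0.        , 316.91496449],
       [  0.        , 362.35432322, 193.16248062],
       [  0.        ,   0.        ,   1.        ]]), 'origin': array([0.40679858, 0.81223823, 0.42203755]), 'attitude': array([-0.04721139, -0.04322329,  0.56263047,  0.82422678])}
top {'intrinsics': array([[393.2092765 ,   0.        , 319.28362657],
       [  0.        , 393.2092765 , 193.17992482],
       [  0.        ,   0.        ,   1.        ]]), 'origin': array([ 0.36991356, -0.00650457,  1.1117146 ]), 'attitude': array([-0.69828522, -0.05667351,  0.03473721,  0.71272659])}
```

View pics/top0.png

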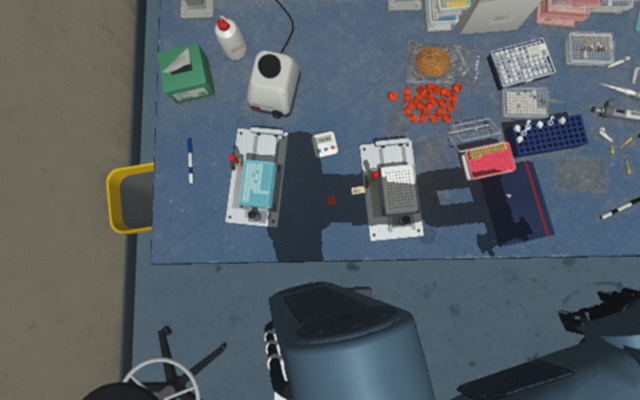

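View pics/side0.png

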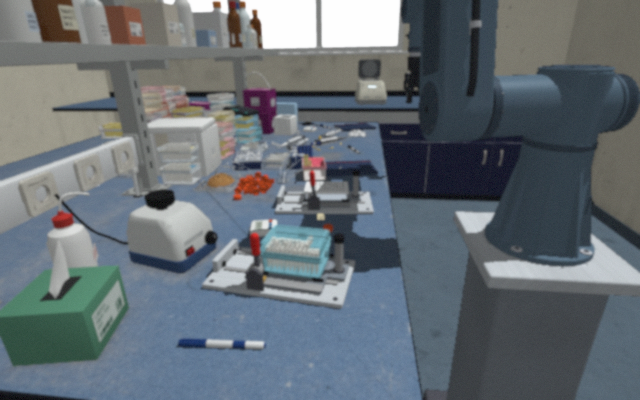

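The top view shows the tip-box stage at about (257,178) and the white-plate stage at about (392,190). On the plate stage, the red lever is at (376,175) and the post at (404,216). In the side view the plate stage is at about (325,195), behind the tip stage. Next I'll enlarge both crops and build world coordinates.

```bash
cat > h.py <<'E'
import numpy as np
from bench import viewer
from scipy.spatial.transform import Rotation as R
def cal(n):
    c=viewer.get_calibration(n); q=c["attitude"]
    return c["intrinsics"],np.array(c["origin"]),R.from_quat([q[1],q[2],q[3],q[0]]).as_matrix()
def ray(n,u,v):
    K,o,M=cal(n); d=np.stack([(u-K[0,2])/K[0,0],-(v-K[1,2])/K[1,1],-np.ones_like(u,dtype=float)],-1)
    return o,d@M.T
def cloud(n,d):
    v,u=np.mgrid[:400,:640].astype(float); o,r=ray(n,u,v); P=o+r*d[...,None]; P[d==0]=np.nan; return P
def px(n,P):
    K,o,M=cal(n); c=(np.asarray(P)-o)@M; return np.stack([K[0,2]+K[0,0]*c[...,0]/-c[...,2],K[1,2]-K[1,1]*c[...,1]/-c[...,2]],-1)
def atz(n,u,v,z):
    o,r=ray(n,np.array(float(u)),np.array(float(v))); return o+r*(z-o[2])/r[2]
def tri(a,b):
    A=[];B=[]
    A=np.zeros((3,3));B=np.zeros(3)
    for n,u,v in (a,b):
        o,r=ray(n,np.array(float(u)),np.array(float(v)));r=r/np.linalg.norm(r);Q=np.eye(3)-np.outer(r,r);A+=Q;B+=Q@o
    return np.linalg.solve(A,B)
E
python3 - <<'E'
from h import *
import cv2
t=np.load("top0.npz");s=np.load("side0.npz")
P=cloud("top",t["d"])
for uv in [(340,230),(500,190),(404,216),(400,190),(376,175),(380,235),(395,147)]: print(uv,P[uv[1],uv[0]].round(4))
def crop(a,x0,y0,w,h,k,fn):
    cv2.imwrite(fn,cv2.resize(a[y0:y0+h,x0:x0+w,::-1],None,fx=k,fy=k,interpolation=cv2.INTER_CUBIC))
crop(t["p"],340,125,100,125,4.8,"pics/topc.png")
crop(s["p"],260,150,130,75,6,"pics/sidec.png")
E
```

```text
(340, 230) [ 0.4091 -0.0296  0.0016]
(500, 190) [ 0.5107 -0.4762  0.0135]
(404, 216) [ 0.4434 -0.2064  0.0212]
(400, 190) [ 0.5123 -0.1938  0.0489]
(376, 175) [ 0.5428 -0.1223  0.1193]
(380, 235) [ 0.3929 -0.1401  0.0084]
(395, 147) [ 0.6421 -0.1924  0.0079]
```

View pics/topc.png

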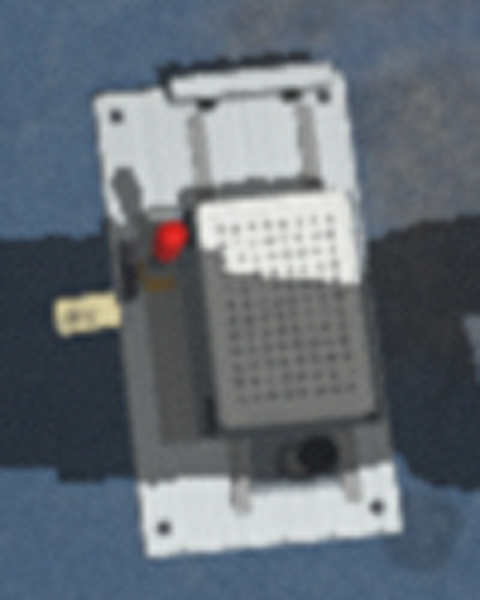

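View pics/sidec.png

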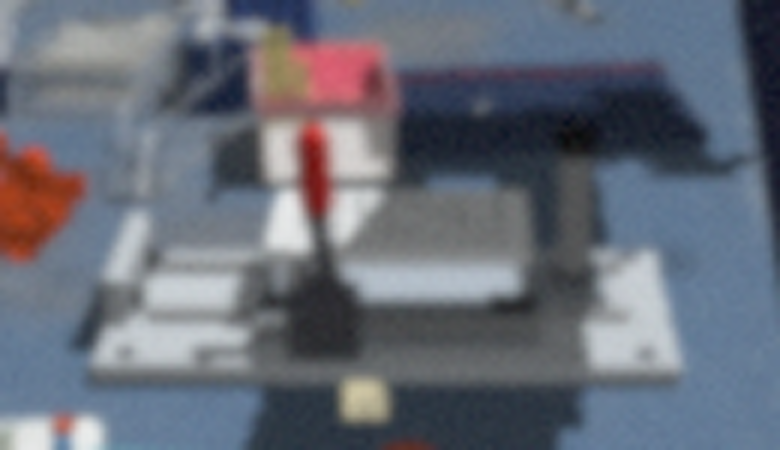

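In the enlarged top crop the base corners are at (97,95), (343,70), (400,530) and (147,557), the knob is at (319,454) and the lever top at (172,240). In the side crop the knob is at about (577,133), the lever tip at (313,122), and the base's near bottom edge runs from (90,380) to (682,378).

```bash
python3 - <<'E'
from h import *
T=lambda x,y:((x+.5)/4.8-.5+340,(y+.5)/4.8-.5+125)
S=lambda x,y:((x+.5)/6-.5+260,(y+.5)/6-.5+150)
c=np.array([atz("top",*T(*p),0.009) for p in [(97,95),(343,70),(400,530),(147,557)]])
print(c.round(4)); o=c.mean(0)
print("sides",[np.linalg.norm(c[i]-c[i-3]).round(4) for i in range(4)])
ax=(c[0]+c[1]-c[2]-c[3]); yaw=np.arctan2(ax[1],ax[0]); 
ay=c[0]+c[3]-c[1]-c[2]; print("yaw x,y",np.degrees(yaw),np.degrees(np.arctan2(-ay[0],ay[1])))
print("centre",o)
knob=tri(("top",*T(319,454)),("side",*S(577,135)))
kz=atz("top",*T(319,454),.096)
tip=tri(("top",*T(173,237)),("side",*S(313,126)))
tz=atz("top",*T(173,237),.118)
ux=np.array([np.cos(yaw),np.sin(yaw),0]);uy=np.array([-np.sin(yaw),np.cos(yaw),0])
for n,p in [("knob tri",knob),("knob z",kz),("tip tri",tip),("tip z",tz)]:
    print(n,p.round(4),"base",((p-o)@ux).round(4),((p-o)@uy).round(4))
# platetop
pl=np.array([atz("top",*T(*p),0.051) for p in [(197,200),(352,187),(375,415),(218,430)]])
print("plate",((pl-o)@ux).round(4),((pl-o)@uy).round(4))
# depth check
t=np.load("top0.npz");P=cloud("top",t["d"])
B=np.stack([(P-o)@ux,(P-o)@uy,P[...,2]],-1)
m=(abs(B[...,0])<.137)&(abs(B[...,1])<.1)
for lo,hi in [(.045,.06),(.06,.105),(.105,.13)]:
    k=m&(B[...,2]>lo)&(B[...,2]<hi); print(lo,hi,k.sum()); 
    if k.sum(): print(B[k].min(0).round(4),B[k].max(0).round(4),np.median(B[k],0).round(4))
# stop block and base in px predicted
for q in [(-.137,.074,.0),(.137,.074,.0),(.122,0,.038),(.02,.067,.043)]:
    w=o+ux*q[0]+uy*q[1]; w[2]=q[2]; 
    a=px("top",w);b=px("side",w); print(q,((a-[340,125]+.5)*4.8-.5).round(0),((b-[260,150]+.5)*6-.5).round(0))
E
```

```text
[[ 0.6521 -0.0923  0.009 ]
 [ 0.6635 -0.2388  0.009 ]
 [ 0.3905 -0.2583  0.009 ]
 [ 0.3778 -0.1125  0.009 ]]
sides [np.float64(0.147), np.float64(0.2736), np.float64(0.1464), np.float64(0.275)]
yaw x,y 4.144104283421662 4.709109776240448
centre [ 0.52097678 -0.17548489  0.009     ]
knob tri [ 0.4289 -0.1979  0.0943] base -0.0934 -0.0157
knob z [ 0.4301 -0.1976  0.096 ] base -0.0922 -0.0155
tip tri [ 0.5454 -0.1214  0.1206] base 0.0283 0.0522
tip z [ 0.5457 -0.1217  0.118 ] base 0.0286 0.0519
plate [ 0.0598  0.0587 -0.0714 -0.0716] [ 0.0274 -0.0607 -0.0577  0.0302]
0.045 0.06 1497
[-0.0993 -0.0591  0.045 ] [0.0565 0.0718 0.0595] [-0.0051 -0.0133  0.0503]
0.06 0.105 74
[-0.1024 -0.0253  0.06  ] [0.0299 0.0691 0.102 ] [-0.0916 -0.0121  0.0972]
0.105 0.13 37
[0.0223 0.0456 0.1056] [0.0369 0.0596 0.1227] [0.0288 0.0532 0.1179]
(-0.137, 0.074, 0.0) [144. 555.] [674. 390.]
(0.137, 0.074, 0.0) [95. 99.] [ 85. 386.]
(0.122, 0, 0.038) [230.  95.] [135. 254.]
(0.02, 0.067, 0.043) [134. 278.] [333. 296.]
```

Knob and plate both sit 15 mm to −y of the base's rectangle centre, so the slide line is off the plate's middle. That fits the lever side being wider, with the cheek at y = 87. I'll fix the x origin from the stop block and the cheek.

```bash
python3 - <<'E'
from h import *
yaw=np.radians(4.35)
o=np.array([.52098,-.17548,0]);ux=np.array([np.cos(yaw),np.sin(yaw),0]);uy=np.array([-np.sin(yaw),np.cos(yaw),0])
o=o-.0153*uy; print(o)
for n in("top","side"):
    d=np.load(n+"0.npz")["d"];P=cloud(n,d)
    B=np.stack([(P-o)@ux,(P-o)@uy,P[...,2]],-1); np.set_printoptions(suppress=True)
    def st(name,x,y,z):
        k=np.ones(d.shape,bool)
        for i,r in enumerate((x,y,z)): k&=(B[...,i]>r[0])&(B[...,i]<r[1])
        if k.sum(): print(n,name,k.sum(),np.percentile(B[k],[3,50,97],axis=0).round(4).tolist())
    st("stop",(.09,.15),(-.05,.05),(.03,.045))
    st("cheek",(-.02,.06),(.074,.1),(.03,.065))
    st("plate",(-.12,.09),(-.055,.055),(.045,.056))
    st("grip",(0,.06),(.05,.085),(.085,.13))
    st("base",(-.16,.16),(-.1,.1),(.006,.012))
    st("post",(-.13,-.06),(-.03,.03),(.06,.11))
    st("bench",(-.16,.16),(-.3,.3),(-.01,.004))
E
```

```text
[ 0.52214049 -0.19073593  0.        ]
top stop 159 [[0.123, -0.0435, 0.0317], [0.1283, 0.0011, 0.0377], [0.1347, 0.0436, 0.0412]]
top cheek 50 [[0.0107, 0.0746, 0.0334], [0.0275, 0.0842, 0.051], [0.0419, 0.087, 0.0586]]
top plate 1424 [[-0.0678, -0.0402, 0.0463], [-0.008, -0.0, 0.0503], [0.0522, 0.0411, 0.0539]]
top grip 46 [[0.0222, 0.0609, 0.0929], [0.0279, 0.0687, 0.1164], [0.0364, 0.0746, 0.1218]]
top base 1125 [[-0.136, -0.0577, 0.0069], [0.0064, 0.0376, 0.0104], [0.1263, 0.0892, 0.0119]]
top post 59 [[-0.1021, -0.0088, 0.0718], [-0.0936, 0.0009, 0.0973], [-0.0844, 0.0086, 0.1008]]
top bench 14474 [[-0.1536, -0.2447, -0.0028], [-0.0131, 0.0719, 0.0009], [0.152, 0.2878, 0.0037]]
side stop 57 [[0.1231, -0.0369, 0.0309], [0.127, 0.0083, 0.0372], [0.1342, 0.0486, 0.039]]
side cheek 121 [[0.0108, 0.0764, 0.0308], [0.028, 0.0878, 0.0435], [0.0423, 0.0909, 0.0575]]
side plate 473 [[-0.0874, -0.0378, 0.0459], [-0.0161, 0.0098, 0.0498], [0.0524, 0.0459, 0.0517]]
side grip 72 [[0.0226, 0.0694, 0.087], [0.0304, 0.0741, 0.1031], [0.0365, 0.0781, 0.1198]]
side base 726 [[-0.1343, -0.0526, 0.0069], [-0.0095, 0.0712, 0.011], [0.1246, 0.093, 0.012]]
side post 79 [[-0.1009, -0.0008, 0.0606], [-0.0926, 0.008, 0.0834], [-0.0839, 0.0126, 0.0977]]
side bench 4059 [[-0.1558, -0.2426, -0.0007], [-0.0654, 0.1322, 0.0008], [0.1522, 0.2902, 0.0024]]
```

The stop reads 123–135 mm (should be 116–128) and the cheek reads 10–42 mm (should be 3–37), so the x origin moves +6.3 mm. The base is then at about (0.5284, −0.1903) with yaw 4.35°. Travel comes out at 26 mm from both the knob and the plate, which is within the stated range, and the lever is almost upright. First move: shut the fingers, align the tool with the slide, and go to a point above and behind the post.

Call:
move_arm --increments '[{"tx":-0.234,"ty":-0.276,"turn":19.35},{"tx":-0.234,"ty":-0.276,"turn":19.35},{"tx":-0.234,"ty":-0.276,"turn":19.35},{"tx":-0.234,"ty":-0.276,"turn":19.35},{"tx":-0.234,"ty":-0.276,"turn":19.35},{"tx":-0.234,"ty":-0.276,"turn":19.35},{"tx":-0.234,"ty":-0.276,"turn":19.35},{"tx":-0.234,"ty":-0.276,"turn":19.35},{"tx":-0.234,"ty":-0.276,"turn":19.35},{"tx":-0.234,"ty":-0.276,"turn":19.35},{"tx":-0.234,"ty":-0.276,"turn":19.35},{"tx":-0.234,"ty":-0.276,"turn":19.35},{"tx":-0.234,"ty":-0.276,"turn":19.35},{"tx":-0.234,"ty":-0.276,"turn":19.35}]' --gripper 0

```text
validation failed for argument at $.in...
```

Call:
move_arm --increments '[{"tx":-0.02,"ty":-0.024,"tz":0.0,"turn":2.0},{"tx":-0.04,"ty":-0.048,"tz":0.0,"turn":4.0}]' --gripper 0

```text
time_s: 0.27
eef_pos: [0.2585, -0.4704, 0.2305]
eef_rot: [-0.0, 0.817, -0.577, -0.0]
wrist_force: [0.2, 1.0, 0.1]
opening: 0.75
```

Call:
move_arm --increments '[{"tx":-0.026,"ty":-0.027,"tz":0.0,"turn":1.9},{"tx":-0.052,"ty":-0.054,"tz":0.0,"turn":3.8},{"tx":-0.079,"ty":-0.08,"tz":0.0,"turn":5.7},{"tx":-0.105,"ty":-0.107,"tz":0.0,"turn":7.6},{"tx":-0.131,"ty":-0.134,"tz":0.0,"turn":9.5},{"tx":-0.158,"ty":-0.161,"tz":0.0,"turn":11.4},{"tx":-0.184,"ty":-0.188,"tz":0.0,"turn":13.3},{"tx":-0.21,"ty":-0.214,"tz":0.0,"turn":15.25},{"tx":-0.21,"ty":-0.214,"tz":0.0,"turn":15.25},{"tx":-0.21,"ty":-0.214,"tz":0.0,"turn":15.25}]'

```text
time_s: 1.1
eef_pos: [0.3902, -0.1989, 0.2311]
eef_rot: [0.0, 0.736, -0.677, -0.0]
wrist_force: [0.2, -0.9, 0.4]
opening: -0.0
```

```bash
cat >> h.py <<'E'
YAW=np.radians(4.35); O=np.array([.5284,-.1903,0]); UX=np.array([np.cos(YAW),np.sin(YAW),0]);UY=np.array([-np.sin(YAW),np.cos(YAW),0])
def st():
    from bench import get_obs
    s=get_obs(); p=s["eef_pos"];q=s["eef_rot"];M=R.from_quat([q[1],q[2],q[3],q[0]]).as_matrix()
    print("t",s["time_s"],"base",((p-O)@UX).round(4),((p-O)@UY).round(4),p[2].round(4),"toolx ang",np.degrees(np.arctan2(M[1,0],M[0,0])).round(2),"tilt",M[2,2].round(4),"F",s["wrist_force"].round(1),"op",s["opening"].round(2))
    return M,p
E
python3 -c "
from h import *
st()"
```

```text
Traceback (most recent call last):
  File "h.py", line 26, in st
    print("t",s["time_s"],"base",((p-O)@UX).round(4),((p-O)@UY).round(4),p[2].round(4),"toolx ang",np.degrees(np.arctan2(M[1,0],M[0,0])).round(2),"tilt",M[2,2].round(4),"F",s["wrist_force"].round(1),"op",s["opening"].round(2))
                                                                                                                                                                                                            ^^^^^^^^^^^^^^^^^^
AttributeError: 'float' object has no attribute 'round'
```

```bash
sed -i 's/s\["opening"\].round(2)/round(s["opening"],2)/' h.py; python3 -c "
from h import *
st()"
```

```text
t 1.1 base -0.1385 0.0019 0.2311 toolx ang -85.27 tilt -1.0 F [ 0.2 -0.9  0.4] op -0.0
```

Call:
move_arm --increments '[{"tx":0.001,"ty":0.0,"tz":0.03,"turn":0.0},{"tx":0.002,"ty":0.0,"tz":0.06,"turn":0.0},{"tx":0.002,"ty":0.0,"tz":0.09,"turn":0.0},{"tx":0.002,"ty":0.0,"tz":0.12,"turn":0.0},{"tx":0.002,"ty":0.0,"tz":0.15,"turn":0.0},{"tx":0.002,"ty":0.0,"tz":0.17,"turn":0.0},{"tx":0.002,"ty":0.0,"tz":0.17,"turn":0.0},{"tx":0.002,"ty":0.0,"tz":0.17,"turn":0.0}]'

```text
time_s: 1.77
eef_pos: [0.3887, -0.2031, 0.0605]
eef_rot: [0.0, 0.734, -0.68, -0.002]
wrist_force: [0.3, -0.2, -0.3]
opening: -0.003
```

```bash
python3 - <<'E'
from h import *
import cv2
st()
a=viewer.camera("top")[0][110:250,330:450,::-1]; b=viewer.camera("side")[0][110:225,250:400,::-1]
a=cv2.resize(a,None,fx=3.3,fy=3.3); b=cv2.resize(b,None,fx=2.6,fy=2.6)
h=max(a.shape[0],b.shape[0]); im=np.zeros((h,a.shape[1]+b.shape[1],3),np.uint8); im[:a.shape[0],:a.shape[1]]=a; im[:b.shape[0],a.shape[1]:]=b
cv2.imwrite("pics/p1.png",im); print(im.shape)
E
```

```text
t 1.7667 base -0.1402 -0.0021 0.0605 toolx ang -85.62 tilt -1.0 F [ 0.3 -0.2 -0.3] op -0.0
(462, 786, 3)
```

View pics/p1.png

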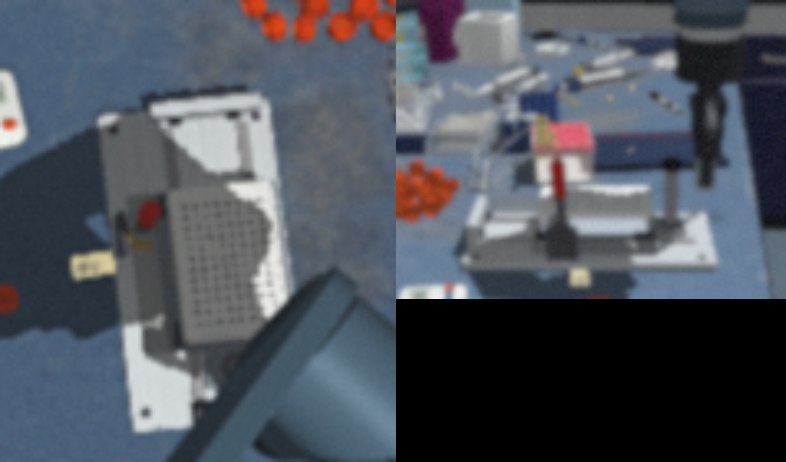

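The side view shows the shut fingers hanging at panel (705,185), just on the robot side of the post at (672,170), and at the right height. Now the push, slow enough to see the force.

Call:
move_arm --increments '[{"tx":-0.001,"ty":-0.008,"tz":0.0,"turn":0.0},{"tx":-0.002,"ty":-0.014,"tz":0.0,"turn":0.0},{"tx":-0.002,"ty":-0.018,"tz":0.0,"turn":0.0},{"tx":-0.002,"ty":-0.022,"tz":0.0,"turn":0.0},{"tx":-0.002,"ty":-0.026,"tz":0.0,"turn":0.0},{"tx":-0.002,"ty":-0.03,"tz":0.0,"turn":0.0},{"tx":-0.002,"ty":-0.034,"tz":0.0,"turn":0.0},{"tx":-0.002,"ty":-0.038,"tz":0.0,"turn":0.0},{"tx":-0.002,"ty":-0.042,"tz":0.0,"turn":0.0},{"tx":-0.002,"ty":-0.046,"tz":0.0,"turn":0.0},{"tx":-0.002,"ty":-0.05,"tz":0.0,"turn":0.0},{"tx":-0.002,"ty":-0.054,"tz":0.0,"turn":0.0},{"tx":-0.002,"ty":-0.058,"tz":0.0,"turn":0.0},{"tx":-0.002,"ty":-0.06,"tz":0.0,"turn":0.0}]'

```text
time_s: 3.03
eef_pos: [0.45, -0.1959, 0.0612]
eef_rot: [-0.0, 0.734, -0.679, -0.0]
wrist_force: [-1.1, -0.3, 2.1]
opening: 0.002
```

```bash
python3 -c "
from h import *
st()"
```

```text
t 3.0333 base -0.0786 0.0004 0.0612 toolx ang -85.54 tilt -1.0 F [-1.1 -0.3  2.1] op 0.0
```

Call:
move_arm --increments '[{"tx":0.0,"ty":-0.002,"tz":0.0,"turn":0.0},{"tx":0.0,"ty":-0.004,"tz":0.0,"turn":0.0},{"tx":0.0,"ty":-0.006,"tz":0.0,"turn":0.0},{"tx":0.0,"ty":-0.008,"tz":0.0,"turn":0.0}]'

```text
time_s: 3.37
eef_pos: [0.4576, -0.1953, 0.0612]
eef_rot: [0.0, 0.734, -0.679, -0.0]
wrist_force: [-1.9, -0.4, 0.1]
opening: -0.003
```

```bash
python3 -c "
from h import *
st()"
```

```text
t 3.3667 base -0.071 0.0004 0.0612 toolx ang -85.54 tilt -1.0 F [-1.9 -0.4  0.1] op -0.0
```

Call:
move_arm --increments '[{"tx":0.0,"ty":-0.001,"tz":0.0,"turn":0.0},{"tx":0.0,"ty":-0.002,"tz":0.0,"turn":0.0},{"tx":0.0,"ty":-0.003,"tz":0.0,"turn":0.0}]'

```text
time_s: 3.62
eef_pos: [0.4598, -0.1951, 0.0611]
eef_rot: [0.001, 0.734, -0.679, -0.001]
wrist_force: [-9.4, -1.4, 6.4]
opening: 0.002
```

Call:
move_arm --increments '[{"tx":0.0,"ty":-0.001,"tz":0.0,"turn":0.0},{"tx":0.0,"ty":-0.002,"tz":0.0,"turn":0.0}]'

```text
time_s: 3.78
eef_pos: [0.4598, -0.195, 0.0611]
eef_rot: [0.002, 0.734, -0.679, -0.002]
wrist_force: [-19.8, -2.8, 13.6]
opening: -0.001
```

The force rose to 20 N with no further motion, and the TCP is at base x = −69 mm against a predicted −67 for home. I'll back off, lift, and check with the camera.

Call:
move_arm --increments '[{"tx":0.0,"ty":0.006,"tz":0.0,"turn":0.0},{"tx":0.0,"ty":0.02,"tz":0.0,"turn":0.0},{"tx":0.0,"ty":0.03,"tz":-0.01,"turn":0.0},{"tx":0.0,"ty":0.03,"tz":-0.035,"turn":0.0},{"tx":0.0,"ty":0.03,"tz":-0.065,"turn":0.0},{"tx":0.0,"ty":0.03,"tz":-0.09,"turn":0.0},{"tx":0.0,"ty":0.03,"tz":-0.09,"turn":0.0}]'

```text
time_s: 4.37
eef_pos: [0.4358, -0.1996, 0.1568]
eef_rot: [-0.001, 0.734, -0.679, 0.005]
wrist_force: [1.1, -0.2, 1.3]
opening: 0.002
```

```bash
cat > look.py <<'E'
from h import *
import cv2,sys
st()
t,td=viewer.camera("top"); s,sd=viewer.camera("side"); np.savez("last.npz",t=t,td=td,s=s,sd=sd)
a=cv2.resize(t[110:250,330:450,::-1],None,fx=3,fy=3); b=cv2.resize(s[120:225,250:385,::-1],None,fx=3.2,fy=3.2)
h=max(a.shape[0],b.shape[0]); im=np.zeros((h,a.shape[1]+b.shape[1],3),np.uint8); im[:a.shape[0],:a.shape[1]]=a; im[:b.shape[0],a.shape[1]:]=b
cv2.imwrite(sys.argv[1],im); print(im.shape)
for n,d in(("top",td),("side",sd)):
    P=cloud(n,d);B=np.stack([(P-O)@UX,(P-O)@UY,P[...,2]],-1)
    def q(name,x,y,z):
        k=np.ones(d.shape,bool)
        for i,r in enumerate((x,y,z)): k&=(B[...,i]>r[0])&(B[...,i]<r[1])
        if k.sum(): print(n,name,k.sum(),np.percentile(B[k],[3,50,97],axis=0).round(4).tolist())
    q("plate",(-.12,.11),(-.05,.05),(.045,.056)); q("stop",(.09,.15),(-.05,.05),(.03,.045)); q("post",(-.13,-.02),(-.03,.03),(.06,.11))
    q("grip",(0,.14),(.05,.085),(.062,.13))
    q("flatgrip",(0.05,.14),(.05,.085),(.03,.062))
E
python3 look.py pics/p2.png
```

```text
t 4.3667 base -0.093 -0.0023 0.1568 toolx ang -85.54 tilt -0.9999 F [ 1.1 -0.2  1.3] op 0.0
(420, 792, 3)
top plate 1355 [[-0.0198, -0.0392, 0.0463], [0.0422, 0.0024, 0.0503], [0.1004, 0.0414, 0.0541]]
top stop 161 [[0.1165, -0.043, 0.0312], [0.122, 0.0013, 0.0377], [0.1281, 0.0448, 0.0412]]
top post 26 [[-0.0506, -0.0002, 0.0671], [-0.0437, 0.0065, 0.0963], [-0.036, 0.0091, 0.1006]]
top grip 51 [[0.0158, 0.0608, 0.0761], [0.0213, 0.0685, 0.116], [0.0299, 0.0745, 0.1222]]
side plate 484 [[-0.0408, -0.0374, 0.0457], [0.0439, 0.0094, 0.0497], [0.0999, 0.0455, 0.0516]]
side stop 72 [[0.0919, -0.0369, 0.0314], [0.1191, 0.0241, 0.0372], [0.1271, 0.048, 0.0413]]
side post 85 [[-0.0552, 0.0009, 0.0611], [-0.0465, 0.0079, 0.0812], [-0.0378, 0.0117, 0.0983]]
side grip 102 [[0.0163, 0.0678, 0.0658], [0.0223, 0.0746, 0.0955], [0.0303, 0.078, 0.1181]]
side flatgrip 6 [[0.1046, 0.0504, 0.0303], [0.1198, 0.051, 0.0329], [0.1226, 0.0524, 0.036]]
```

View pics/p2.png

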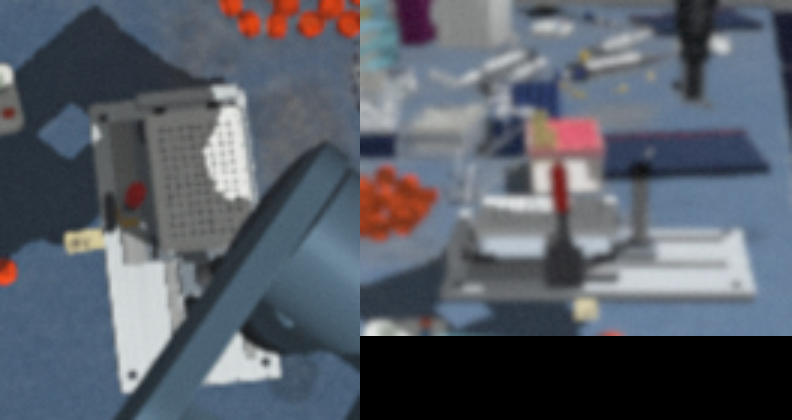

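The carriage is home: plate centre reads x ≈ +41 (should be +40) and the post −45 (should be −46). The side view shows the plate against the stop at panel (465,230) and the lever upright at (560,190). Next I move to the lever's near side.

Call:
move_arm --increments '[{"tx":-0.018,"ty":-0.02,"tz":0.0,"turn":0.0},{"tx":-0.036,"ty":-0.042,"tz":0.0,"turn":0.0},{"tx":-0.054,"ty":-0.062,"tz":0.0,"turn":0.0},{"tx":-0.068,"ty":-0.08,"tz":0.0,"turn":0.0},{"tx":-0.068,"ty":-0.08,"tz":0.0,"turn":0.0},{"tx":-0.068,"ty":-0.08,"tz":0.02,"turn":0.0},{"tx":-0.068,"ty":-0.08,"tz":0.045,"turn":0.0},{"tx":-0.068,"ty":-0.08,"tz":0.045,"turn":0.0},{"tx":-0.068,"ty":-0.08,"tz":0.045,"turn":0.0}]'

```text
time_s: 5.22
eef_pos: [0.5049, -0.1227, 0.1041]
eef_rot: [0.001, 0.734, -0.679, -0.003]
wrist_force: [0.2, -0.3, 0.5]
opening: -0.001
```

```bash
python3 look.py pics/p3.png|grep -v plate
```

```text
t 5.2167 base -0.0183 0.0692 0.1041 toolx ang -85.56 tilt -1.0 F [ 0.2 -0.3  0.5] op -0.0
(420, 792, 3)
top stop 34 [[0.1174, -0.0458, 0.034], [0.1236, -0.0364, 0.0381], [0.1281, 0.0353, 0.0413]]
top post 46 [[-0.0539, -0.0038, 0.068], [-0.0455, 0.0031, 0.0967], [-0.0365, 0.0093, 0.1002]]
side stop 78 [[0.0915, -0.0369, 0.0309], [0.1194, 0.0288, 0.0373], [0.127, 0.0489, 0.0427]]
side post 86 [[-0.0553, 0.0018, 0.0608], [-0.0465, 0.0076, 0.0817], [-0.0378, 0.013, 0.0985]]
side grip 103 [[0.0164, 0.068, 0.0637], [0.0223, 0.0744, 0.0957], [0.0303, 0.0783, 0.1193]]
```

View pics/p3.png

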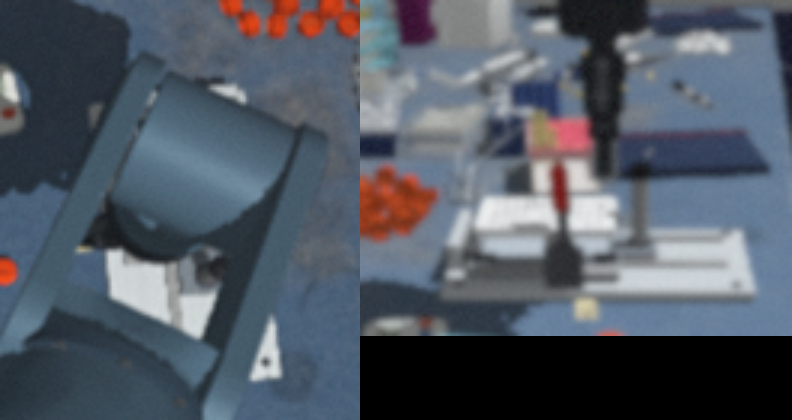

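The shut fingers hang at panel (605,175), just to the near side of the red grip at (560,185) and overlapping its upper half. Now the first part of the arc.

Call:
move_arm --increments '[{"tx":0.002,"ty":-0.01,"tz":0.0,"turn":0.0},{"tx":0.002,"ty":-0.018,"tz":0.0,"turn":0.0},{"tx":0.002,"ty":-0.026,"tz":-0.001,"turn":0.0},{"tx":0.002,"ty":-0.034,"tz":-0.001,"turn":0.0},{"tx":0.002,"ty":-0.042,"tz":0.001,"turn":0.0},{"tx":0.002,"ty":-0.05,"tz":0.003,"turn":0.0},{"tx":0.002,"ty":-0.057,"tz":0.007,"turn":0.0},{"tx":0.002,"ty":-0.064,"tz":0.0115,"turn":0.0},{"tx":0.002,"ty":-0.07,"tz":0.017,"turn":0.0},{"tx":0.002,"ty":-0.076,"tz":0.023,"turn":0.0}]'

```text
time_s: 6.15
eef_pos: [0.584, -0.1194, 0.083]
eef_rot: [-0.0, 0.734, -0.679, 0.0]
wrist_force: [-0.0, -0.2, 0.3]
opening: 0.003
```

```bash
python3 look.py pics/p4.png|grep -v plate
```

```text
t 6.15 base 0.0608 0.0665 0.083 toolx ang -85.53 tilt -1.0 F [-0.  -0.2  0.3] op 0.0
(420, 792, 3)
top post 9 [[-0.0547, -0.0086, 0.0951], [-0.0495, -0.0059, 0.0985], [-0.0428, -0.0023, 0.1009]]
top grip 14 [[0.0506, 0.0625, 0.0656], [0.0531, 0.0707, 0.0725], [0.0596, 0.0774, 0.0995]]
side stop 75 [[0.092, -0.0371, 0.0309], [0.119, 0.0232, 0.037], [0.1273, 0.0483, 0.0418]]
side post 84 [[-0.0553, 0.0005, 0.0619], [-0.0465, 0.0076, 0.0812], [-0.0378, 0.013, 0.0984]]
side grip 177 [[0.0514, 0.0676, 0.064], [0.0642, 0.0757, 0.0892], [0.086, 0.0839, 0.1192]]
side flatgrip 23 [[0.0503, 0.0502, 0.0362], [0.0588, 0.0752, 0.0587], [0.1235, 0.0776, 0.0612]]
```

View pics/p4.png

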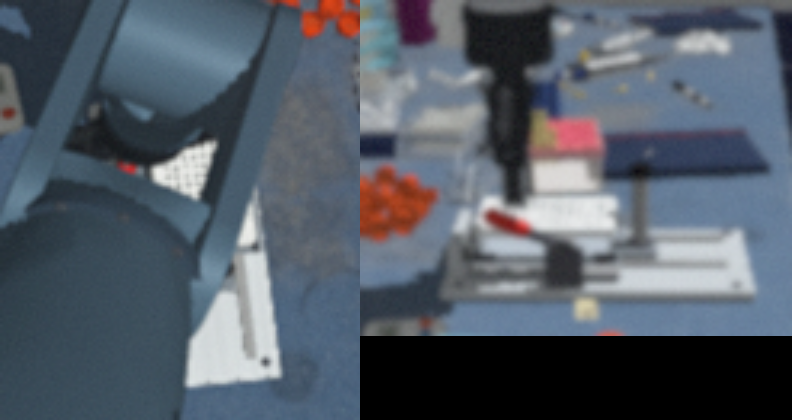

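The side view shows the lever leaning at about 60° (grip tip near panel (490,215)), with the fingertips at (515,200) on its upper side. I continue down.

Call:
move_arm --increments '[{"tx":0.0,"ty":-0.002,"tz":0.004,"turn":0.0},{"tx":0.0,"ty":-0.004,"tz":0.009,"turn":0.0},{"tx":0.0,"ty":-0.006,"tz":0.014,"turn":0.0},{"tx":0.0,"ty":-0.007,"tz":0.019,"turn":0.0},{"tx":0.0,"ty":-0.009,"tz":0.024,"turn":0.0},{"tx":0.0,"ty":-0.01,"tz":0.028,"turn":0.0},{"tx":0.0,"ty":-0.01,"tz":0.029,"turn":0.0}]'

```text
time_s: 6.83
eef_pos: [0.5924, -0.1184, 0.053]
eef_rot: [0.0, 0.734, -0.679, -0.001]
wrist_force: [-0.4, -1.2, 0.3]
opening: 0.003
```

Call:
move_arm --increments '[{"tx":0.0,"ty":0.0,"tz":0.001,"turn":0.0},{"tx":0.0,"ty":0.0,"tz":0.002,"turn":0.0}]'

```text
time_s: 7.0
eef_pos: [0.5927, -0.1186, 0.0519]
eef_rot: [0.0, 0.734, -0.679, -0.0]
wrist_force: [-0.0, -0.2, -0.3]
opening: 0.001
```

Call:
move_arm --increments '[{"tx":0.0,"ty":0.0,"tz":0.001,"turn":0.0},{"tx":0.0,"ty":0.0,"tz":0.001,"turn":0.0}]'

```text
time_s: 7.17
eef_pos: [0.5931, -0.1187, 0.0514]
eef_rot: [-0.0, 0.734, -0.679, 0.0]
wrist_force: [0.7, -1.1, 0.4]
opening: 0.0
```

```bash
python3 look.py pics/p5.png|grep -v plate
```

```text
t 7.1667 base 0.0699 0.0665 0.0514 toolx ang -85.55 tilt -1.0 F [ 0.7 -1.1  0.4] op 0.0
(420, 792, 3)
top post 45 [[-0.0543, -0.0083, 0.0666], [-0.0472, -0.0004, 0.098], [-0.0367, 0.0072, 0.1012]]
side stop 62 [[0.097, -0.0358, 0.0318], [0.1202, 0.0145, 0.0373], [0.1277, 0.0485, 0.0415]]
side post 83 [[-0.0552, 0.0, 0.0627], [-0.0465, 0.0074, 0.0818], [-0.0378, 0.0123, 0.0981]]
side grip 98 [[0.0547, 0.064, 0.0635], [0.066, 0.0793, 0.0803], [0.0806, 0.0845, 0.1247]]
side flatgrip 111 [[0.0519, 0.0689, 0.0353], [0.073, 0.0744, 0.046], [0.095, 0.0786, 0.0605]]
```

View pics/p5.png

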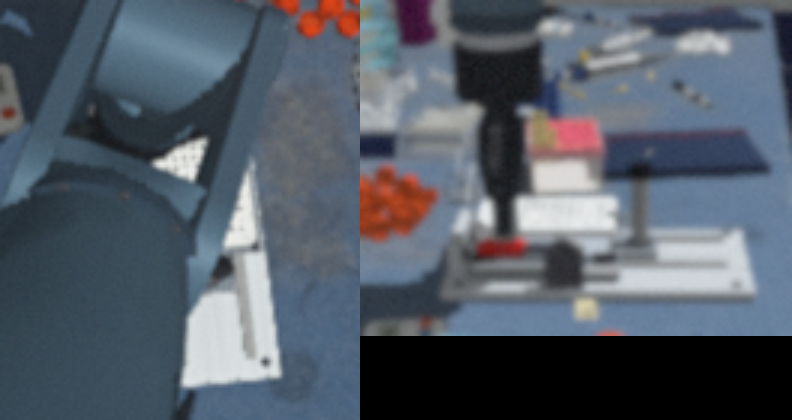

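The grip is almost flat, at panel (500,247), with the fingers on top. I'll press down until a stop is felt.

Call:
move_arm --increments '[{"tx":0.0,"ty":0.0,"tz":0.001,"turn":0.0},{"tx":0.0,"ty":0.0,"tz":0.002,"turn":0.0},{"tx":0.0,"ty":0.0,"tz":0.002,"turn":0.0}]'

```text
time_s: 7.52
eef_pos: [0.5936, -0.1188, 0.0509]
eef_rot: [-0.0, 0.734, -0.679, 0.001]
wrist_force: [-1.4, 1.3, 8.8]
opening: 0.001
```

Call:
move_arm --increments '[{"tx":0.0,"ty":0.0,"tz":0.001,"turn":0.0},{"tx":0.0,"ty":0.0,"tz":0.001,"turn":0.0}]'

```text
time_s: 7.68
eef_pos: [0.5945, -0.119, 0.0508]
eef_rot: [-0.001, 0.734, -0.679, 0.002]
wrist_force: [-3.3, 2.4, 10.1]
opening: 0.005
```

Call:
move_arm --increments '[{"tx":0.0,"ty":0.0,"tz":0.001,"turn":0.0},{"tx":0.0,"ty":0.0,"tz":0.002,"turn":0.0},{"tx":0.0,"ty":0.0,"tz":0.002,"turn":0.0}]'

```text
time_s: 7.93
eef_pos: [0.5947, -0.119, 0.0503]
eef_rot: [-0.001, 0.734, -0.679, 0.002]
wrist_force: [-6.9, 3.5, 24.0]
opening: 0.001
```

Pressing with 24 N moved it less than 1 mm, at a height of 51 mm, which is exactly the flat grip's top. I'll lift straight off, move clear, and check.

Call:
move_arm --increments '[{"tx":0.0,"ty":0.0,"tz":-0.005,"turn":0.0},{"tx":0.0,"ty":0.0,"tz":-0.02,"turn":0.0},{"tx":0.0,"ty":0.0,"tz":-0.05,"turn":0.0},{"tx":0.0,"ty":0.0,"tz":-0.085,"turn":0.0},{"tx":0.0,"ty":0.0,"tz":-0.12,"turn":0.0},{"tx":0.03,"ty":0.0,"tz":-0.15,"turn":0.0},{"tx":0.06,"ty":0.02,"tz":-0.17,"turn":0.0},{"tx":0.09,"ty":0.045,"tz":-0.18,"turn":0.0},{"tx":0.12,"ty":0.07,"tz":-0.18,"turn":0.0},{"tx":0.15,"ty":0.095,"tz":-0.18,"turn":0.0},{"tx":0.18,"ty":0.12,"tz":-0.18,"turn":0.0},{"tx":0.21,"ty":0.14,"tz":-0.18,"turn":0.0},{"tx":0.24,"ty":0.16,"tz":-0.18,"turn":0.0},{"tx":0.27,"ty":0.16,"tz":-0.18,"turn":0.0},{"tx":0.3,"ty":0.16,"tz":-0.18,"turn":0.0},{"tx":0.33,"ty":0.16,"tz":-0.18,"turn":0.0},{"tx":0.33,"ty":0.16,"tz":-0.18,"turn":0.0},{"tx":0.33,"ty":0.16,"tz":-0.18,"turn":0.0}]'

```text
time_s: 9.43
eef_pos: [0.4584, -0.4612, 0.2255]
eef_rot: [-0.0, 0.733, -0.68, -0.0]
wrist_force: [-0.7, 0.3, 0.1]
opening: 0.001
```

```bash
python3 look.py pics/p6.png; python3 - <<'E'
import numpy as np
a=np.load("top0.npz")["p"].astype(int);b=np.load("last.npz")["t"].astype(int)
from h import *
A=cloud("top",np.load("top0.npz")["d"]);B=cloud("top",np.load("last.npz")["td"])
r=(slice(125,230),slice(222,295))
dz=abs(A[r][...,2]-B[r][...,2]); print("tips stage depth change px>8mm:",(dz>.008).sum())
E
```

```text
t 9.4333 base -0.0903 -0.2648 0.2255 toolx ang -85.66 tilt -1.0 F [-0.7  0.3  0.1] op 0.0
(420, 792, 3)
top plate 1410 [[-0.0209, -0.0401, 0.0463], [0.0393, 0.0008, 0.0504], [0.0994, 0.0415, 0.0545]]
top stop 165 [[0.1161, -0.0439, 0.0307], [0.1217, 0.0017, 0.0376], [0.128, 0.0459, 0.0413]]
top post 63 [[-0.0548, -0.0081, 0.0621], [-0.0468, 0.0015, 0.0974], [-0.0382, 0.0091, 0.1]]
top grip 1 [[0.0909, 0.0686, 0.0623], [0.0909, 0.0686, 0.0623], [0.0909, 0.0686, 0.0623]]
top flatgrip 94 [[0.0516, 0.0599, 0.0487], [0.0726, 0.0675, 0.0552], [0.0947, 0.0745, 0.0591]]
side plate 516 [[-0.0331, -0.0378, 0.0459], [0.036, 0.0079, 0.0498], [0.0998, 0.0452, 0.0515]]
side stop 58 [[0.1168, -0.0367, 0.0312], [0.1208, 0.0105, 0.0372], [0.1274, 0.0481, 0.0385]]
side post 77 [[-0.0552, 0.0008, 0.0622], [-0.0466, 0.0081, 0.0848], [-0.0379, 0.0133, 0.098]]
side flatgrip 93 [[0.0511, 0.0669, 0.0414], [0.0733, 0.0746, 0.0509], [0.0962, 0.0788, 0.0571]]
tips stage depth change px>8mm: 42
```

View pics/p6.png

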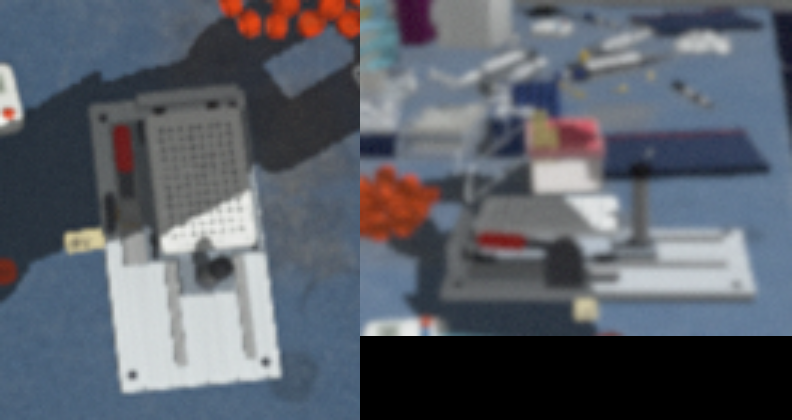

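The carriage is home and the arm is clear. However, the grip reads about 5 mm higher than when pressed (side rows ~241 against ~247), so the lever may have risen a little. I'll measure its angle from the red pixels.

```bash
cat > ang.py <<'E'
from h import *
import cv2
from bench import viewer
t,td=viewer.camera("top"); s,sd=viewer.camera("side")
for n,p,d,sl in(("top",t,td,(125,205,340,400)),("side",s,sd,(170,215,260,340))):
    P=cloud(n,d);B=np.stack([(P-O)@UX,(P-O)@UY,P[...,2]],-1);p=p.astype(int)
    k=(p[...,0]>1.8*p[...,1])&(p[...,0]>1.8*p[...,2])&(p[...,0]>70)&(abs(B[...,1]-.067)<.02)&(B[...,0]>0)&(B[...,0]<.12)&(B[...,2]<.13)
    b=B[k]; 
    c=np.polyfit(b[:,0],b[:,2],1); print(n,k.sum(),b.mean(0).round(4),"x",b[:,0].min().round(4),b[:,0].max().round(4),"z at 60,75,90:",np.polyval(c,[.06,.075,.09]).round(4),"slope",c[0].round(3))
# projected centre line in the side view for several lever angles vs red centroid line
p=s.astype(int);k=(p[...,0]>1.8*p[...,1])&(p[...,0]>1.8*p[...,2])&(p[...,0]>70);k[:170]=0;k[215:]=0;k[:,:285]=0;k[:,330:]=0
v,u=np.nonzero(k); print("red px side u",u.min(),u.max(),"v",v.min(),v.max(),"mean",u.mean().round(2),v.mean().round(2),"slope",np.polyfit(u,v,1)[0].round(3))
for a in (1.571,1.5,1.45,1.4,1.35):
    w=[O+UX*(.02+r*np.sin(a))+UY*.067+np.array([0,0,.043+r*np.cos(a)]) for r in(.04,.059,.078)]
    q=px("side",np.array(w)); print(a,q.round(1).tolist(),"slope",((q[2,1]-q[0,1])/(q[2,0]-q[0,0])).round(3))
E
python3 ang.py
```

```text
top 77 [0.0752 0.068  0.0557] x 0.0559 0.0956 z at 60,75,90: [0.0546 0.0556 0.0567] slope 0.07
side 49 [0.0746 0.0743 0.0525] x 0.054 0.0929 z at 60,75,90: [0.0515 0.0525 0.0536] slope 0.072
red px side u 287 301 v 193 196 mean 293.46 194.66 slope 0.049
1.571 [[299.0, 196.9], [292.3, 196.9], [285.6, 196.9]] slope 0.002
1.5 [[299.0, 195.9], [292.3, 195.5], [285.6, 195.0]] slope 0.068
1.45 [[299.1, 195.3], [292.4, 194.5], [285.7, 193.7]] slope 0.115
1.4 [[299.2, 194.6], [292.5, 193.5], [285.8, 192.5]] slope 0.162
1.35 [[299.3, 194.0], [292.6, 192.6], [286.0, 191.2]] slope 0.21
```

The lever now stands at about 1.47–1.50 rad. It was flat while pressed (side row ~197) and rose about 0.08 rad on release, so it isn't fully down. I'll go back, press farther out on the grip, hold, and release slowly.

Call:
move_arm --increments '[{"tx":-0.03,"ty":0.0,"tz":0.0,"turn":0.0},{"tx":-0.06,"ty":0.0,"tz":0.0,"turn":0.0},{"tx":-0.09,"ty":-0.01,"tz":0.0,"turn":0.0},{"tx":-0.12,"ty":-0.03,"tz":0.0,"turn":0.0},{"tx":-0.15,"ty":-0.05,"tz":0.0,"turn":0.0},{"tx":-0.18,"ty":-0.07,"tz":0.0,"turn":0.0},{"tx":-0.21,"ty":-0.09,"tz":0.0,"turn":0.0},{"tx":-0.24,"ty":-0.11,"tz":0.0,"turn":0.0},{"tx":-0.27,"ty":-0.13,"tz":0.0,"turn":0.0},{"tx":-0.3,"ty":-0.15,"tz":0.0,"turn":0.0},{"tx":-0.332,"ty":-0.168,"tz":0.0,"turn":0.0},{"tx":-0.332,"ty":-0.168,"tz":0.04,"turn":0.0},{"tx":-0.332,"ty":-0.168,"tz":0.08,"turn":0.0},{"tx":-0.332,"ty":-0.168,"tz":0.115,"turn":0.0},{"tx":-0.332,"ty":-0.168,"tz":0.14,"turn":0.0},{"tx":-0.332,"ty":-0.168,"tz":0.15,"turn":0.0},{"tx":-0.332,"ty":-0.168,"tz":0.15,"turn":0.0},{"tx":-0.332,"ty":-0.168,"tz":0.15,"turn":0.0}]'

```text
time_s: 11.13
eef_pos: [0.6012, -0.1157, 0.0773]
eef_rot: [-0.0, 0.734, -0.679, 0.0]
wrist_force: [0.7, 0.2, 0.3]
opening: 0.001
```

```bash
python3 -c "
from h import *
st()"; python3 ang.py | head -3
```

```text
t 11.1333 base 0.0783 0.0689 0.0773 toolx ang -85.5 tilt -1.0 F [0.7 0.2 0.3] op 0.0Traceback (most recent call last):
  File "ang.py", line 9, in <module>
    c=np.polyfit(b[:,0],b[:,2],1); print(n,k.sum(),b.mean(0).round(4),"x",b[:,0].min().round(4),b[:,0].max().round(4),"z at 60,75,90:",np.polyval(c,[.06,.075,.09]).round(4),"slope",c[0].round(3))
    raise TypeError("expected non-empty vector for x")
TypeError: expected non-empty vector for x
```

Call:
move_arm --increments '[{"tx":0.002,"ty":0.0,"tz":0.008,"turn":0.0},{"tx":0.002,"ty":0.0,"tz":0.015,"turn":0.0},{"tx":0.002,"ty":0.0,"tz":0.019,"turn":0.0},{"tx":0.002,"ty":0.0,"tz":0.021,"turn":0.0},{"tx":0.002,"ty":0.0,"tz":0.023,"turn":0.0},{"tx":0.002,"ty":0.0,"tz":0.024,"turn":0.0}]'

```text
time_s: 11.73
eef_pos: [0.6008, -0.118, 0.052]
eef_rot: [0.0, 0.734, -0.679, -0.0]
wrist_force: [0.4, 0.6, 1.1]
opening: 0.002
```

Call:
move_arm --increments '[{"tx":0.0,"ty":0.0,"tz":0.001,"turn":0.0},{"tx":0.0,"ty":0.0,"tz":0.002,"turn":0.0},{"tx":0.0,"ty":0.0,"tz":0.002,"turn":0.0}]'

```text
time_s: 11.98
eef_pos: [0.601, -0.118, 0.051]
eef_rot: [0.0, 0.734, -0.679, -0.0]
wrist_force: [-3.3, 0.3, 5.9]
opening: -0.003
```

Call:
move_arm --increments '[{"tx":0.0,"ty":0.0,"tz":0.001,"turn":0.0},{"tx":0.0,"ty":0.0,"tz":0.002,"turn":0.0},{"tx":0.0,"ty":0.0,"tz":0.002,"turn":0.0}]'

```text
time_s: 12.23
eef_pos: [0.6012, -0.1181, 0.0505]
eef_rot: [0.0, 0.734, -0.679, 0.0]
wrist_force: [-6.7, 2.5, 15.2]
opening: -0.002
```

```bash
cat > ang2.py <<'E'
from h import *
import cv2,sys
st()
s,sd=viewer.camera("side");p=s.astype(int);k=(p[...,0]>1.8*p[...,1])&(p[...,0]>1.8*p[...,2])&(p[...,0]>70);k[:170]=0;k[215:]=0;k[:,:280]=0;k[:,330:]=0
v,u=np.nonzero(k); print("red px side u",u.min(),u.max(),"v",v.min(),v.max(),"mean",u.mean().round(2),v.mean().round(2),"slope",np.polyfit(u,v,1)[0].round(3))
cv2.imwrite(sys.argv[1],cv2.resize(s[160:225,265:345,::-1],None,fx=8,fy=8,interpolation=cv2.INTER_CUBIC))
E
python3 ang2.py pics/a1.png
```

```text
t 12.2333 base 0.0781 0.0665 0.0505 toolx ang -85.52 tilt -1.0 F [-6.7  2.5 15.2] op -0.0
red px side u 287 301 v 195 199 mean 294.13 197.23 slope -0.082
```

Call:
move_arm --increments '[{"tx":0.0,"ty":0.0,"tz":-0.001,"turn":0.0},{"tx":0.0,"ty":0.0,"tz":-0.002,"turn":0.0},{"tx":0.0,"ty":0.0,"tz":-0.003,"turn":0.0},{"tx":0.0,"ty":0.0,"tz":-0.004,"turn":0.0}]'

```text
time_s: 12.62
eef_pos: [0.6009, -0.118, 0.0523]
eef_rot: [-0.0, 0.734, -0.679, 0.0]
wrist_force: [-0.2, 0.2, -0.1]
opening: 0.0
```

```bash
python3 ang2.py pics/a2.png
```

```text
t 12.6167 base 0.0778 0.0666 0.0523 toolx ang -85.54 tilt -1.0 F [-0.2  0.2 -0.1] op 0.0
red px side u 287 301 v 195 199 mean 293.97 197.11 slope -0.064
```

Call:
move_arm --increments '[{"tx":0.0,"ty":0.0,"tz":-0.001,"turn":0.0},{"tx":0.0,"ty":0.0,"tz":-0.002,"turn":0.0},{"tx":0.0,"ty":0.0,"tz":-0.003,"turn":0.0},{"tx":0.0,"ty":0.0,"tz":-0.005,"turn":0.0},{"tx":0.0,"ty":0.0,"tz":-0.008,"turn":0.0}]'

```text
time_s: 13.08
eef_pos: [0.6007, -0.1179, 0.0602]
eef_rot: [0.0, 0.734, -0.679, -0.0]
wrist_force: [0.1, -0.2, 0.1]
opening: 0.003
```

```bash
python3 ang2.py pics/a3.png
```

```text
t 13.0833 base 0.0776 0.0667 0.0602 toolx ang -85.54 tilt -1.0 F [ 0.1 -0.2  0.1] op 0.0
red px side u 287 301 v 195 199 mean 293.87 197.04 slope -0.049
```

View pics/a1.png

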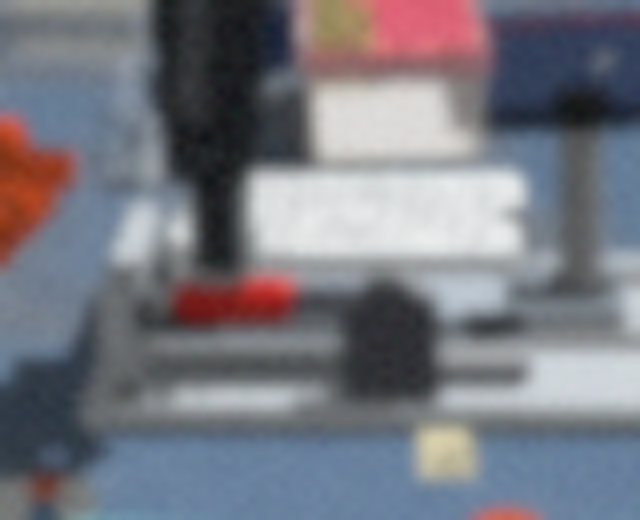

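View pics/a3.png

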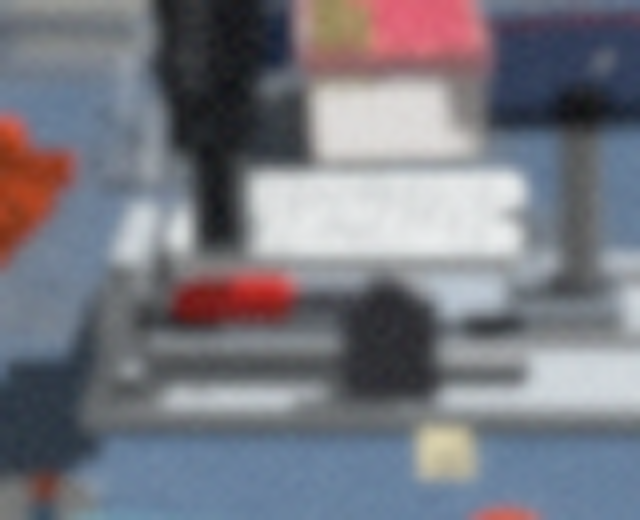

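This time the lever stayed down. The red grip is level at crop (235,298), row 197 (flat predicts 196.9), and there is a clear gap to the fingertips at (220,245). I'll withdraw gently and check again.

Call:
move_arm --increments '[{"tx":0.0,"ty":0.0,"tz":-0.01,"turn":0.0},{"tx":0.0,"ty":0.0,"tz":-0.03,"turn":0.0},{"tx":0.0,"ty":0.0,"tz":-0.06,"turn":0.0},{"tx":0.0,"ty":0.0,"tz":-0.09,"turn":0.0},{"tx":0.0,"ty":0.0,"tz":-0.12,"turn":0.0},{"tx":0.03,"ty":0.0,"tz":-0.15,"turn":0.0},{"tx":0.06,"ty":0.02,"tz":-0.165,"turn":0.0},{"tx":0.09,"ty":0.045,"tz":-0.165,"turn":0.0},{"tx":0.12,"ty":0.07,"tz":-0.165,"turn":0.0},{"tx":0.15,"ty":0.095,"tz":-0.165,"turn":0.0},{"tx":0.18,"ty":0.12,"tz":-0.165,"turn":0.0},{"tx":0.21,"ty":0.14,"tz":-0.165,"turn":0.0},{"tx":0.24,"ty":0.16,"tz":-0.165,"turn":0.0},{"tx":0.27,"ty":0.16,"tz":-0.165,"turn":0.0},{"tx":0.3,"ty":0.16,"tz":-0.165,"turn":0.0},{"tx":0.33,"ty":0.16,"tz":-0.165,"turn":0.0},{"tx":0.33,"ty":0.16,"tz":-0.165,"turn":0.0},{"tx":0.33,"ty":0.16,"tz":-0.165,"turn":0.0}]'

```text
time_s: 14.63
eef_pos: [0.4665, -0.4607, 0.2254]
eef_rot: [-0.0, 0.733, -0.68, -0.0]
wrist_force: [-0.6, 0.7, -0.2]
opening: 0.001
```

```bash
python3 ang.py; python3 look.py pics/p7.png; python3 - <<'E'
import cv2,numpy as np
a=np.load("top0.npz")["p"];b=np.load("last.npz")["t"]
f=lambda i:cv2.resize(i[120:235,215:300,::-1],None,fx=4,fy=4)
cv2.imwrite("pics/tips.png",np.hstack([f(a),f(b)]))
E
```

```text
top 73 [0.0758 0.068  0.0495] x 0.0562 0.0978 z at 60,75,90: [0.0503 0.0495 0.0488] slope -0.051
side 64 [0.0748 0.0745 0.0452] x 0.0563 0.0936 z at 60,75,90: [0.0455 0.0452 0.0449] slope -0.02
red px side u 287 300 v 195 199 mean 293.47 197.12 slope -0.023
1.571 [[299.0, 196.9], [292.3, 196.9], [285.6, 196.9]] slope 0.002
1.5 [[299.0, 195.9], [292.3, 195.5], [285.6, 195.0]] slope 0.068
1.45 [[299.1, 195.3], [292.4, 194.5], [285.7, 193.7]] slope 0.115
1.4 [[299.2, 194.6], [292.5, 193.5], [285.8, 192.5]] slope 0.162
1.35 [[299.3, 194.0], [292.6, 192.6], [286.0, 191.2]] slope 0.21
t 14.7333 base -0.0816 -0.2629 0.2255 toolx ang -85.53 tilt -1.0 F [0.7 0.9 1.5] op -0.0
(420, 792, 3)
top plate 1400 [[-0.0212, -0.0401, 0.0462], [0.039, 0.0004, 0.0504], [0.0996, 0.0412, 0.0542]]
top stop 163 [[0.1162, -0.0436, 0.0304], [0.1218, 0.0015, 0.0374], [0.1282, 0.0442, 0.0424]]
top post 62 [[-0.0549, -0.0082, 0.0664], [-0.0467, 0.0018, 0.0977], [-0.038, 0.0095, 0.101]]
top flatgrip 90 [[0.0528, 0.0602, 0.0443], [0.0735, 0.068, 0.0494], [0.0941, 0.0745, 0.0538]]
side plate 532 [[-0.041, -0.0382, 0.0457], [0.0368, 0.0101, 0.0497], [0.0995, 0.046, 0.0518]]
side stop 62 [[0.0967, -0.0363, 0.0314], [0.1203, 0.0133, 0.0371], [0.1274, 0.0481, 0.0412]]
side post 76 [[-0.0552, 0.0003, 0.0617], [-0.0466, 0.0084, 0.0846], [-0.0379, 0.0134, 0.0985]]
side flatgrip 95 [[0.0513, 0.0515, 0.0344], [0.0761, 0.074, 0.0445], [0.1179, 0.0793, 0.0504]]
```

View pics/p7.png

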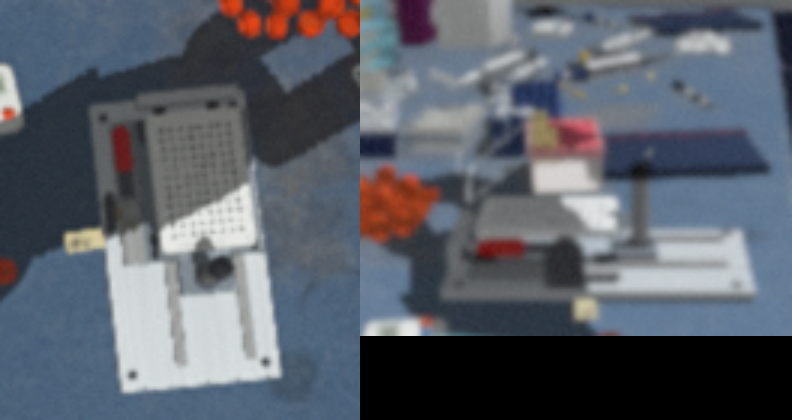

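View pics/tips.png

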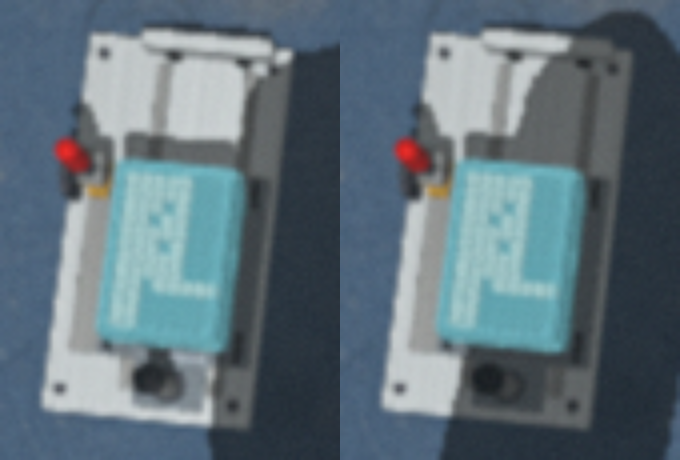

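The lever is flat: its top is at z ≈ 50 mm and the side rows match the flat prediction. The carriage is home, and the tip-box stage looks the same in both pictures (its lever at (70,155) in each). The arm is clear, so I'm handing in.

```bash
python3 -c "
from bench import workorder
print(workorder.hand_in())"
```

```text
the job is handed in; nothing more can be done
None
```

The plate carriage is home against the far stop, its cam lever is down flat, and the job was handed in at about 14.7 s with the arm clear.

- **Carriage:** I pushed the post with shut fingers until the force rose to about 20 N with no further motion. The last check put the plate centre at base x ≈ +39 mm and the post at −47 mm (home is +40 and −46).
- **Lever:** On the first try I pressed it flat and then lifted quickly. The check showed it had come back up about 0.08 rad, so that attempt failed. I pressed it down again with about 15 N and released slowly, and it stayed. The last check, with nothing touching it, showed the grip level at the height of a flat lever (top about 50 mm; 51 expected).
- **Tip-box stage:** Its carriage and lever look the same before and after, and the arm never went near it. One depth comparison, taken after the first lever attempt, flagged 42 pixels there as changed by more than 8 mm. I took that as edge noise and did not repeat it.

The highest wrist force I read was about 25 N. One position check disagreed at first: the stop block read about 6 mm too far along x, so I moved the base origin by that much. After that, the stop and the carriage travel fitted the sizes given.

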